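Lock the hold-down bolt of a board test jig with its jam nut

TASK

On the board jig, turn the set bolt clockwise by its hexagonal head until its yellow pointer points at the white mark. Then run the brass jam nut down the bolt until it seats on the boss and snug it up firmly so the setting is locked, but do not force it so hard that it drags the bolt round off the mark. Leave the other things on the desk where they are.

Things in the scene. Friction and masses are not known exactly. Their poses are not given: they have to be found in the camera images.
- jig: Grey base plate 200 x 150 x 12 mm fixed to the desk, carrying a green circuit board, an aluminium post and an arm. Origin on the desk directly under the bolt's axis; z up. The bolt's axis is vertical through this origin. The arm (36 mm wide, top at 62 mm) runs from the bolt to the post on the +x side; a black dial disc of 42 mm radius lies on it, top at 65 mm. Nothing on the jig apart from boss, nut and bolt is higher than 67 mm.
- mark (a point): White line 20 mm long and 5 mm wide on the black dial disc, pointing at the bolt's axis; this point is its middle, 30 mm from the axis in the jig's -x direction, 66 mm above the desk.
- boss: Fixed threaded aluminium boss, a cylinder of 31 mm diameter from 65 to 88 mm above the desk, around the bolt. The jam nut seats on its flat top. Origin on the desk under the bolt's axis, axes as the jig's.
- bolt_head (a point): Centre of the dark hexagonal head of the steel set bolt: 24 mm across flats, 20 mm tall, centre 132 mm above the desk (head from 122 to 142 mm), over a 16 mm shank. Two flats face its +x and -x, the others every 60 degrees. The yellow pointer painted on the top runs from the axis in its -x direction. Turning the bolt does not change its height noticeably; it is stiff (about 0.29 N m to turn) and stays where left. The nut turns along with it when the bolt is turned.
- set_bolt (a joint): Angle of the bolt in rad: 0 when the yellow pointer points exactly at the mark, growing anticlockwise seen from above. Starts at 0.5 to 1.3, so it needs turning clockwise. Stop at -1.0.
- jam_nut: Brass hexagonal jam nut, 36 mm across flats (42 over corners), 16 tall. Origin at its centre; flats face its +x, -x and every 60 deg. Clockwise from above lowers it 10 mm a turn. Starts 3 to 6 mm above the boss; seated, its centre is 96 mm up. Free, it resists with 0.15 N m; past touching, this twist shifts by 0.09 N m per rad, at rest too. Firm: shifted 0.06 to 0.12; at 0.15 it drags the bolt.
- multimeter: Orange handheld multimeter lying on its back, 88 x 175 x 36 mm, origin under its centre. Bystander.
- tea_tin: Tin can, 72 mm diameter, 110 mm tall, origin under its centre. Bystander.
- spare_board: Loose green circuit board 120 x 90 mm, about 12 mm tall with its parts, origin under its centre. Bystander.

How it is judged:
By the outcome, as a careful person would: the job done as asked, in the order asked, and still so for the second after the job is handed in, with the robot touching nothing.
It also fails if it takes over 72 s, if anything falls off the work surface, if the arm or the gripper's body presses on something with over 40 N, if the wrist force passes 120 N, or if a joint passes its speed limit or range.

ROBOT

A 6-joint arm with a two-finger parallel gripper is mounted at the origin on the work surface. World frame = base frame: x ahead of the robot, y to its left, z up, the work surface at z = 0. Lengths are in m, angles in rad, forces in N, time in s.
With the tool pointing down it reaches from about 0.35 to 0.775 m from the base axis. Payload 7.3 kg.
Tool frame: the origin (TCP) lies at the very end of the fingers, on their centre line; the grasp point (between the pads) lies 19 mm behind it; z points along the fingers, x is the direction in which the jaws open and shut, and the axes are right-handed (so a half turn about z gives the same grasp; the last joint's range is limited). The gripper opens to 92 mm and grips with 3 to 60 N. Pads are 19 mm wide; open, the fingers measure 130 mm over their backs; the gripper's body (75 mm by 190 mm) begins 47 mm behind the grasp point.
Start: joints at [-1.412, 0.342, 1.524, -0, 1.275, -0.146], TCP at [0.158, -0.501, 0.227] pointing down, gripper open.
Joint ranges: [-2.53, 2.53], [-0.77, 2.02], [0.04, 2.7], [-1, 4.14], [0.28, 2.66], [-3.11, 3.11]. Speed limits (rad/s): [2.57, 2.57, 3.14, 3.14, 3.14, 3.14].

INTERFACE

Orientations are given as [roll, pitch, yaw] about the fixed x, y, z axes, in that order (R = Rz(yaw) Ry(pitch) Rx(roll)).
In Python, from cell import robot, read_camera, nets gives the robot as it stands. The module is installed in compiled form; this text tells all that it offers.
- The arm moves only by the tool carry_out, never from a script. Its arguments are lists of equal length, an entry for each row: "translation": the shift along the tool's x, y, z in m, a list of three; "turn": the turn, a rotation vector about the tool's x, y, z in rad, a list of three; "gripper": the gripper's target within -1 to 1 (shut at 1, half-way at 0, fully open at -1). A call has 1 to 10 rows; each row shifts and turns the commanded pose from where the row before left it, along the tool's axes as they then stand; what a row does not reach is not made up. A row lasts 1/10 s, in which the tool goes at most 50 mm and 8.59 degrees, less where a joint would pass 70% of its speed; a pose out of reach is approached as far as the arm can. A call with a gripper value outside its range is refused whole. The fingers move at their own pace and stop on an object; "squeeze" is the grip in N (left out, the last holds). Time passes only in rows, so rows that do not move let the fingers close. It gives the time, the measured TCP pose, the force and the opening at its end, in the units of the state.
- robot.observe(): the state, without advancing time (a new reading comes with each control period).
- read_camera(name): name is "scene" or "side" or "wrist"; returns a dict with "img" (400x640x3 uint8, red, green, blue), "fx", "fy", "cx", "cy" (pixels), "world_from_camera" (4x4, takes a point from camera to world coordinates). Camera axes: x right, y down, z forward; pixel columns grow to the right and rows downward; lengths in m; the calibration is good to about 2 mm. The wrist camera is an equidistant fisheye: a pixel r from the principal point sees the ray r / f radians off the axis. A picture is of the moment at which its call begins. There is no depth.
- robot.hand_in(): hands the job in, once; it reports no verdict.
Trained networks look in a picture, given as the dict that the camera call returned (one of the last four; its "shot" number tells which), for a name from the list of things; names that differ only in an ending like _2 or _b are one class to them, and where a whole thing is asked for, a point or a joint stands for the part that bears it (a point fixed in the world has none). Each returns a list of dicts, best first, with "score" (0 to 1); they miss things now and then, are a little off and sometimes report something else, mostly with a low value. They report only what shows in the picture. A call takes as long as a camera call.
- nets.regions_of(picture, name): "region" (400x640 bool, what is visible of it) and "pixel" ([column, row] in pixels, amid what is visible of it).
- nets.tip_of(picture, name): "pixel" ([column, row] in pixels: a listed point, or the origin of a listed thing).
The state is a dict: "time": time; "qpos": joint angles; "qvel": joint speeds; "joint_efforts": joint torques, N m; "tool_pos": TCP position; "tool_rot": TCP orientation; "contact_force": force on the tool from outside, world axes, zero at the start; "torque": the same for the moment, N m; "opening": finger opening in m.
Only numpy, scipy, OpenCV 4.12 (cv2) and the standard library are available. Lean on these libraries where they do the work, as an engineer would, in place of code of your own. Each camera call takes 0.05 s, during which the arm holds its last target. There are 200 camera calls.

## Working session

There is one attempt and no reset: what is moved stays moved. The work goes in short steps, Python scripts to look and compute and a tool call to move; the robot and the scene stay as the last step left them, time stands still between calls to the robot, and variables do not carry over. Pictures are saved under pics/ and viewed, about 8 in all and at most 12, crops included, and the job is handed in when it is done.

Besides the shell and the picture viewer there is one more tool, called after "Emit:" as name(argument=value, ...) on one line, values as JSON. carry_out: Moves the arm, as the interface text tells. Its arguments: {"type":"object","properties":{"translation":{"type":"array","items":{"type":"array","items":{"type":"number"}}},"turn":{"type":"array","items":{"type":"array","items":{"type":"number"}}},"gripper":{"type":"array","items":{"type":"number"}},"squeeze":{"type":"number"}},"required":["translation","turn","gripper"]}

```bash
mkdir -p pics
cat > h.py <<'E'
import numpy as np, cv2
from cell import robot, read_camera, nets
def save(p,name,crop=None,s=1):
    im=p["img"][:,:,::-1]
    if crop: x0,y0,x1,y1=crop; im=im[y0:y1,x0:x1]
    cv2.imwrite("pics/"+name,cv2.resize(im,None,fx=s,fy=s,interpolation=cv2.INTER_CUBIC))
def ray(p,px,fish=False):
    a=np.array([(px[0]-p["cx"])/p["fx"],(px[1]-p["cy"])/p["fy"]])
    if fish:
        r=np.hypot(*a); d=np.array([*(a/max(r,1e-9)*np.sin(r)),np.cos(r)])
    else: d=np.array([*a,1.])
    T=p["world_from_camera"]; return T[:3,3],T[:3,:3]@d
def atz(p,px,z,fish=False):
    o,d=ray(p,px,fish); return o+d*(z-o[2])/d[2]
E
python3 - <<'E'
from h import *
s=robot.observe(); print({k:np.round(v,3) for k,v in s.items()})
for c in("scene","side","wrist"):
    p=read_camera(c); save(p,c+"0.png"); print(c,np.round(p["world_from_camera"][:3,3],3))
    for n,z in(("bolt_head",.132),("mark",.066),("jam_nut",.1),("jig",0)):
        for d in nets.tip_of(p,n)[:2]: print(n,d["score"],np.round(d["pixel"],1),np.round(atz(p,d["pixel"],z,c=="wrist"),4))
E
```

```text
{'time': np.float64(0.0), 'qpos': array([-1.412,  0.343,  1.525, -0.   ,  1.275, -0.146]), 'qvel': array([ 0.001, -0.001,  0.002,  0.001, -0.002,  0.   ]), 'joint_efforts': array([ -0.   , -43.124, -24.422,   0.072,   0.056,  -0.   ]), 'tool_pos': array([ 0.158, -0.5  ,  0.226]), 'tool_rot': array([-3.141e+00,  2.000e-03, -1.266e+00]), 'contact_force': array([ 0.216, -0.106,  0.331]), 'torque': array([-0.051, -0.016, -0.011]), 'opening': np.float64(0.092)}
scene [ 1.193 -0.398  0.731]
bolt_head 0.58 [280.  227.1] [ 0.5669 -0.0847  0.132 ]
mark 0.87 [273.3 244.3] [ 0.5405 -0.0893  0.066 ]
jam_nut 0.5 [278.9 238.2] [ 0.5634 -0.0866  0.1   ]
jig 0.76 [283.3 276.1] [ 0.5772 -0.087   0.    ]
side [0.274 0.756 0.655]
bolt_head 0.52 [307.6 159.9] [ 0.5613 -0.089   0.132 ]
mark 0.78 [321.3 183.6] [ 0.5305 -0.0948  0.066 ]
jam_nut 0.46 [305.5 170.7] [ 0.5684 -0.0904  0.1   ]
jig 0.83 [310.4 205.2] [ 0.5586 -0.0877  0.    ]
wrist [ 0.221 -0.481  0.384]
```

View pics/scene0.png

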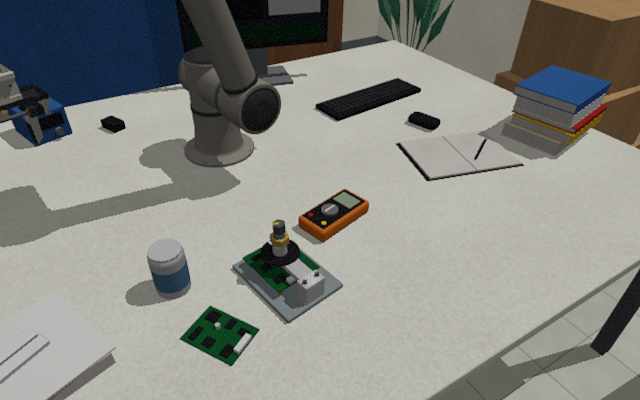

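View pics/side0.png

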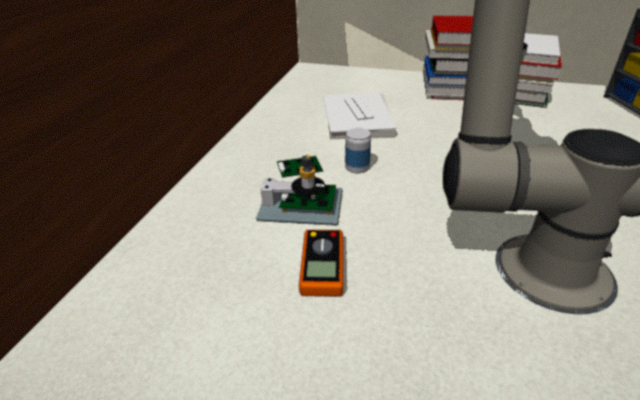

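The scene picture shows the bolt at about (280,227), the mark side at (273,244) and the post at about (310,285), with the meter at (335,213), the tin at (170,268) and the spare board at (220,335). The side view agrees, with the bolt at (307,165). That puts the bolt near (0.565, -0.087), so I'm moving the wrist camera above it.

Emit:
carry_out(translation=[[-0.0175,-0.041,0],[-0.0175,-0.041,0],[-0.0175,-0.041,0],[-0.0175,-0.041,0],[-0.0175,-0.041,0],[-0.0175,-0.041,0],[-0.0175,-0.041,0],[-0.0175,-0.041,0],[-0.0175,-0.041,0],[-0.0175,-0.041,0]], turn=[[0,0,0],[0,0,0],[0,0,0],[0,0,0],[0,0,0],[0,0,0],[0,0,0],[0,0,0],[0,0,0],[0,0,0]], gripper=[-1,-1,-1,-1,-1,-1,-1,-1,-1,-1])

```text
time: 1.75
tool_pos: [0.4974, -0.2094, 0.2269]
tool_rot: [-3.141, -0.001, -1.266]
contact_force: [0.3, -0.6, 0.6]
opening: 0.0917
```

Emit:
carry_out(translation=[[-0.0175,-0.041,0],[-0.0175,-0.041,0],[0,0,0],[0,0,0],[0,0,0],[0,0,0],[0,0,0],[0,0,0],[0,0,0],[0,0,0]], turn=[[0,0,0],[0,0,-0.14],[0,0,-0.14],[0,0,-0.14],[0,0,-0.14],[0,0,-0.14],[0,0,-0.14],[0,0,-0.14],[0,0,-0.14],[0,0,-0.14]], gripper=[-1,-1,-1,-1,-1,-1,-1,-1,-1,-1])

```text
time: 2.75
tool_pos: [0.5638, -0.1528, 0.2266]
tool_rot: [3.142, 0.0, -0.0]
contact_force: [-0.7, -0.1, -0.1]
opening: 0.0915
```

Run:
```python
from h import *
s=robot.observe(); print({k:np.round(v,4) for k,v in s.items() if k in("time","tool_pos","tool_rot","qpos","torque")})
p=read_camera("wrist"); print(np.round(p["world_from_camera"],3),p["fx"],p["cx"],p["cy"])
for n,z in(("bolt_head",.132),("mark",.066),("jam_nut",.1),("jig",0),("boss",0)):
    for d in nets.tip_of(p,n)[:2]: print(n,d["score"],np.round(d["pixel"],1),np.round(atz(p,d["pixel"],z,True),4))
b=nets.tip_of(p,"bolt_head"); c=b[0]["pixel"] if b else (320,200)
x,y=int(c[0]),int(c[1]); save(p,"w1.png",(max(x-100,0),max(y-75,0),x+100,y+75),4)
print(x,y)
```

```text
{'time': np.float64(2.75), 'qpos': array([-3.9580e-01,  4.5160e-01,  1.3543e+00, -1.0000e-04,  1.3359e+00,
       -3.9560e-01]), 'tool_pos': array([ 0.5638, -0.1528,  0.2266]), 'tool_rot': array([ 3.1416e+00,  1.0000e-04, -2.0000e-04]), 'torque': array([-0.0032, -0.1225,  0.0356])}
[[ 1.    -0.001 -0.001  0.563]
 [-0.001 -0.969 -0.249 -0.087]
 [-0.001  0.249 -0.969  0.384]
 [ 0.     0.     0.     1.   ]] 309.70691628693146 314.4991246341806 196.61714052973895
bolt_head 0.93 [314.8 119.3] [ 0.5635 -0.0873  0.132 ]
mark 0.62 [284.6 123.5] [ 0.5327 -0.0914  0.066 ]
jam_nut 0.85 [313.9 119.4] [ 0.5627 -0.0874  0.1   ]
jam_nut 0.67 [259.1 273.5] [ 0.5051 -0.2429  0.1   ]
jig 0.75 [316.3 120. ] [ 0.5654 -0.0884  0.    ]
jig 0.21 [374.7 253.2] [ 0.646  -0.2661  0.    ]
314 119
```

View pics/w1.png

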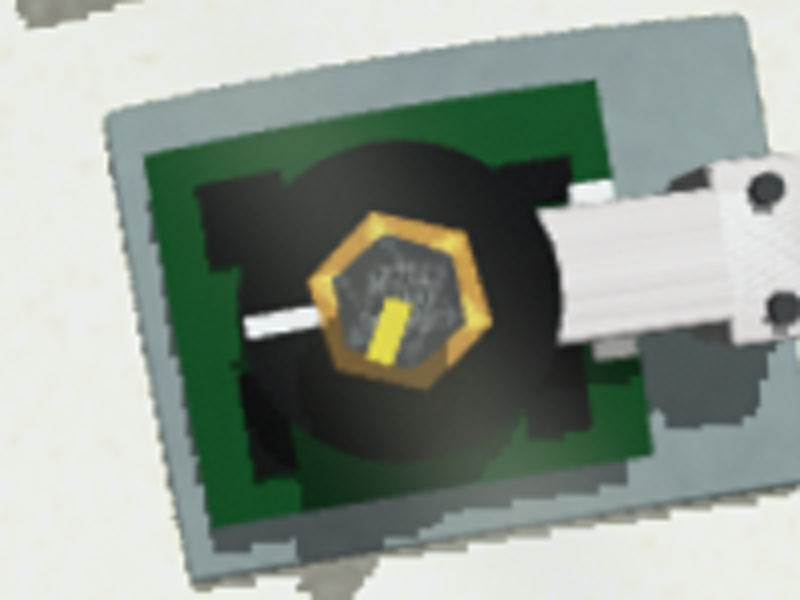

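The crop shows the dark head centred at about (314,119) in the full image, inside the brass nut, with the yellow pointer at roughly 255° and the white mark to the left at roughly 189°. I'll measure these more precisely.

```bash
cat >> h.py <<'E'
def hexang(P):
    # P: Nx2 region points; orientation of hexagon flats' normals mod 60deg and centroid
    hull=cv2.convexHull(P.astype(np.float32)).reshape(-1,2).astype(float)
    c=P.mean(0); th=np.arange(0,np.pi/3,np.radians(.5))
    w=[np.mean([np.ptp(P@np.array([np.cos(t+k*np.pi/3),np.sin(t+k*np.pi/3)])) for k in range(3)]) for t in th]
    return np.degrees(th[int(np.argmin(w))]),min(w),c
def measure(axis=None,p=None):
    p=p or read_camera("wrist"); out={}
    im=p["img"].astype(int); R,G,B=im[...,0],im[...,1],im[...,2]
    rg={}
    for n,z in(("bolt_head",.142),("jam_nut",.108)):
        r=nets.regions_of(p,n)
        if r:
            ys,xs=np.nonzero(r[0]["region"])
            P=np.array([atz(p,(x,y),z,True)[:2] for x,y in zip(xs,ys)]); rg[n]=r[0]["region"]
            out[n]=(r[0]["score"],len(xs),)+tuple(np.round(v,4) for v in hexang(P))
    a=np.array(out["bolt_head"][4]) if axis is None else np.array(axis); out["axis"]=a
    yy,xx=np.mgrid[:400,:640]
    def pts(m,z,rmax,rmin=0):
        ys,xs=np.nonzero(m); 
        if len(xs)==0: return np.zeros((0,2))
        P=np.array([atz(p,(x,y),z,True)[:2] for x,y in zip(xs,ys)]); d=np.hypot(*(P-a).T); return P[(d<rmax)&(d>rmin)]
    Y=pts((R>150)&(G>130)&(B<90)&(np.abs(R-G)<70)&cv2.dilate(rg["bolt_head"].astype(np.uint8),np.ones((3,3))).astype(bool),.142,.014)
    W=pts((np.minimum(np.minimum(R,G),B)>130),.0655,.0405,.018)
    for n,P in(("yellow",Y),("white",W)):
        if len(P)>2:
            v=P.mean(0)-a; e=np.linalg.svd(P-P.mean(0))[2][0]; e=e*np.sign(e@v)
            out[n]=(len(P),"centroid deg",round(np.degrees(np.arctan2(v[1],v[0]))%360,1),"axis deg",round(np.degrees(np.arctan2(e[1],e[0]))%360,1),np.round(v,4))
    return out
E
python3 - <<'E'
from h import *
for k in range(2):
    for a,b in measure().items(): print(a,b)
E
```

```text
bolt_head (0.91, 1429, np.float64(18.0), np.float64(0.0322), array([ 0.5628, -0.0867]))
jam_nut (0.68, 632, np.float64(15.0), np.float64(0.0368), array([ 0.5628, -0.0868]))
axis [ 0.5628 -0.0867]
yellow (193, 'centroid deg', np.float64(287.9), 'axis deg', np.float64(246.0), array([ 0.0003, -0.001 ]))
white (101, 'centroid deg', np.float64(189.9), 'axis deg', np.float64(189.2), array([-0.0305, -0.0053]))
bolt_head (0.89, 1398, np.float64(17.0), np.float64(0.0317), array([ 0.5625, -0.0867]))
jam_nut (0.98, 693, np.float64(17.5), np.float64(0.0376), array([ 0.5626, -0.0862]))
axis [ 0.5625 -0.0867]
yellow (186, 'centroid deg', np.float64(260.1), 'axis deg', np.float64(250.4), array([-0.0002, -0.0009]))
white (101, 'centroid deg', np.float64(190.0), 'axis deg', np.float64(189.3), array([-0.0304, -0.0053]))
```

```bash
python3 - <<'E'
import re
s=open('h.py').read()
i=s.index("    Y=pts("); j=s.index("    W=pts(")
s=s[:i]+"    Y=pts((R>120)&(np.abs(R-G)<0.22*R)&(B<0.35*R),.142,.0125)\n"+s[j:]
open('h.py','w').write(s)
E
python3 - <<'E'
from h import *
p=read_camera("wrist"); print(p["img"][127:137,308:316].tolist()[2:8:3])
for a,b in measure(p=p,axis=(.5628,-.0868)).items(): print(a,b)
E
```

```text
[[[226, 217, 76], [224, 215, 78], [224, 215, 78], [223, 215, 77], [210, 202, 78], [168, 163, 82], [97, 99, 91], [93, 96, 96]], [[226, 218, 77], [226, 217, 77], [226, 217, 78], [206, 198, 77], [157, 153, 83], [95, 97, 91], [94, 98, 98], [99, 103, 102]]]
bolt_head (0.6, 1376, np.float64(17.5), np.float64(0.0314), array([ 0.5625, -0.0866]))
jam_nut (0.96, 766, np.float64(17.5), np.float64(0.0377), array([ 0.5636, -0.0861]))
axis [ 0.5628 -0.0868]
yellow (47, 'centroid deg', np.float64(247.7), 'axis deg', np.float64(251.9), array([-0.003 , -0.0074]))
white (101, 'centroid deg', np.float64(189.7), 'axis deg', np.float64(189.0), array([-0.0306, -0.0052]))
```

Emit:
carry_out(translation=[[-0.0005,-0.033,0],[-0.0005,-0.033,0],[0,0,0],[0,0,0],[0,0,0.035],[0,0,0.035],[0,0,0.03],[0,0,0.009],[0,0,0],[0,0,0]], turn=[[0,0,0],[0,0,0],[0,0,-0.118],[0,0,-0.118],[0,0,0],[0,0,0],[0,0,0],[0,0,0],[0,0,0],[0,0,0]], gripper=[-1,-1,-1,-1,-1,-1,-1,-1,-1,-1])

```text
time: 4.55
tool_pos: [0.5642, -0.0871, 0.1191]
tool_rot: [3.14, -0.002, 0.23]
contact_force: [-0.7, -0.5, 0.4]
opening: 0.0918
```

Emit:
carry_out(translation=[[0,0,0],[0,0,0],[0,0,0],[0,0,0],[0,0,0],[0,0,0],[0,0,0],[0,0,0]], turn=[[0,0,0],[0,0,0],[0,0,0],[0,0,0],[0,0,0],[0,0,0],[0,0,0],[0,0,0]], gripper=[1,1,1,1,1,1,1,1], squeeze=15)

```text
time: 5.35
tool_pos: [0.5633, -0.0869, 0.1177]
tool_rot: [3.142, 0.0, 0.23]
contact_force: [-0.5, -0.3, -0.4]
opening: 0.0322
```

Run:
```python
from h import *
s=robot.observe(); print({k:np.round(v,4) for k,v in s.items()})
```

```text
{'time': np.float64(5.35), 'qpos': array([-2.8740e-01,  5.2820e-01,  1.5477e+00, -1.0000e-04,  1.0658e+00,
       -5.1740e-01]), 'qvel': array([ 0.0004, -0.0015, -0.0011, -0.0009,  0.0007, -0.0009]), 'joint_efforts': array([ 1.20000e-03, -4.96904e+01, -2.16285e+01,  4.56000e-02,
        7.35000e-02,  1.00000e-04]), 'tool_pos': array([ 0.5633, -0.0869,  0.1177]), 'tool_rot': array([3.1416e+00, 1.0000e-04, 2.3000e-01]), 'contact_force': array([-0.5249, -0.2927, -0.4444]), 'torque': array([ 0.0295, -0.1342,  0.0267]), 'opening': np.float64(0.0322)}
```

Emit:
carry_out(translation=[[0,0,0],[0,0,0],[0,0,0],[0,0,0],[0,0,0],[0,0,0]], turn=[[0,0,0],[0,0,0],[0,0,0],[0,0,0],[0,0,0],[0,0,0]], gripper=[1,1,1,1,1,1], squeeze=35)

```text
time: 5.95
tool_pos: [0.5631, -0.0869, 0.1177]
tool_rot: [3.142, 0.0, 0.23]
contact_force: [-0.7, -0.7, -0.6]
opening: 0.024
```

Run:
```python
from h import *
s=robot.observe(); print({k:np.round(v,4) for k,v in s.items()})
```

```text
{'time': np.float64(5.95), 'qpos': array([-2.8750e-01,  5.2810e-01,  1.5479e+00, -2.0000e-04,  1.0659e+00,
       -5.1730e-01]), 'qvel': array([-0.0003, -0.0012, -0.0013, -0.0007, -0.0004, -0.0011]), 'joint_efforts': array([  0.5156, -49.6539, -22.0412,   0.0906,  -0.1892,  -0.2367]), 'tool_pos': array([ 0.5631, -0.0869,  0.1177]), 'tool_rot': array([3.1416e+00, 3.0000e-04, 2.2990e-01]), 'contact_force': array([-0.6705, -0.7272, -0.6165]), 'torque': array([-0.1211,  0.0771, -0.2236]), 'opening': np.float64(0.024)}
```

Emit:
carry_out(translation=[[0,0,0],[0,0,0],[0,0,0],[0,0,0],[0,0,0],[0,0,0],[0,0,0],[0,0,0],[0,0,0],[0,0,0]], turn=[[0,0,0.12],[0,0,0.12],[0,0,0.12],[0,0,0.12],[0,0,0.12],[0,0,0.12],[0,0,0.12],[0,0,0.12],[0,0,0.12],[0,0,0.02]], gripper=[1,1,1,1,1,1,1,1,1,1], squeeze=40)

```text
time: 6.95
tool_pos: [0.5626, -0.0867, 0.1177]
tool_rot: [3.14, 0.001, -0.871]
contact_force: [-3.8, 0.5, 1.4]
opening: 0.0236
```

Emit:
carry_out(translation=[[0,0,0],[0,0,0],[0,0,0],[0,0,0]], turn=[[0,0,0],[0,0,0],[0,0,0],[0,0,0]], gripper=[1,1,1,1])

```text
time: 7.35
tool_pos: [0.5626, -0.0867, 0.1177]
tool_rot: [3.141, 0.001, -0.867]
contact_force: [-5.5, -1.2, 3.8]
opening: 0.0238
```

Run:
```python
from h import *
s=robot.observe(); print({k:np.round(v,4) for k,v in s.items() if k not in("qvel",)})
p=read_camera("wrist"); save(p,"w2.png",(214,40,414,190),4)
for a,b in measure(p=p,axis=(.5631,-.0869)).items(): print(a,b)
```

```text
{'time': np.float64(7.35), 'qpos': array([-2.8740e-01,  5.2780e-01,  1.5483e+00, -2.0000e-04,  1.0669e+00,
        5.8010e-01]), 'joint_efforts': array([  0.1187, -48.4991, -23.4863,   0.4403,  -1.5173,   0.12  ]), 'tool_pos': array([ 0.5626, -0.0867,  0.1177]), 'tool_rot': array([ 3.1406e+00,  1.1000e-03, -8.6740e-01]), 'contact_force': array([-5.4933, -1.2283,  3.844 ]), 'torque': array([0.0013, 0.7802, 0.1088]), 'opening': np.float64(0.0238)}
bolt_head (0.85, 2506, np.float64(24.5), np.float64(0.036), array([ 0.5763, -0.0751]))
jam_nut (0.68, 1388, np.float64(15.5), np.float64(0.0279), array([ 0.5725, -0.0791]))
axis [ 0.5631 -0.0869]
yellow (22, 'centroid deg', np.float64(192.9), 'axis deg', np.float64(122.7), array([-0.0112, -0.0026]))
```

View pics/w2.png

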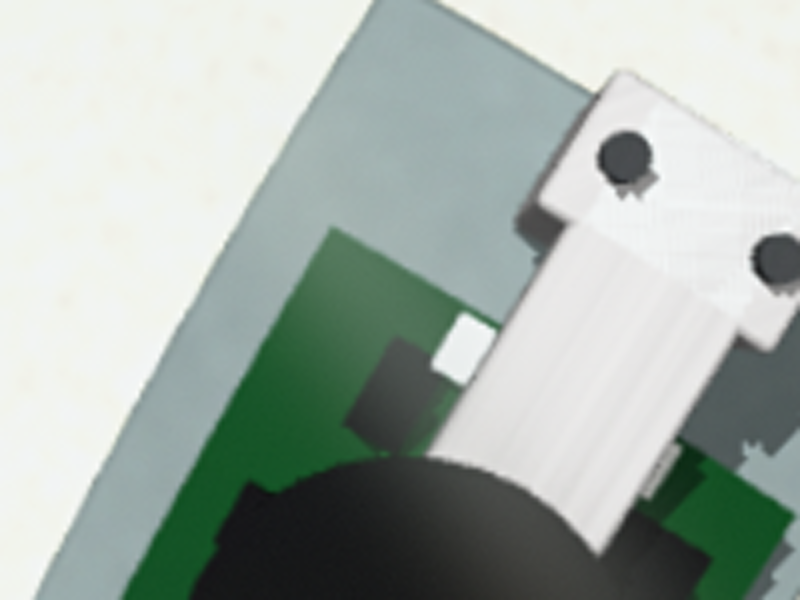

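The crop only shows the post and dial, because the bolt is hidden at this distance. I'll add the last 0.02 rad, release, lift and back off so the camera is over the bolt.

Emit:
carry_out(translation=[[0,0,0],[0,0,0],[0,0,0],[0,0,0],[0,0,0],[0,0,0],[0,0,0],[0,0,-0.035],[0,0,-0.035],[0,0,-0.04]], turn=[[0,0,0.02],[0,0,0],[0,0,0],[0,0,0],[0,0,0],[0,0,0],[0,0,0],[0,0,0],[0,0,0],[0,0,0]], gripper=[1,1,-1,-1,-1,-1,-1,-1,-1,-1])

```text
time: 8.5
tool_pos: [0.5628, -0.0867, 0.2283]
tool_rot: [3.141, 0.001, -0.89]
contact_force: [-0.0, -0.5, -0.1]
opening: 0.0829
```

Emit:
carry_out(translation=[[0,0.033,0],[0,0.033,0],[0,0,0]], turn=[[0,0,0],[0,0,0],[0,0,0]], gripper=[-1,-1,-1])

```text
time: 8.8
tool_pos: [0.5099, -0.13, 0.2282]
tool_rot: [3.141, -0.0, -0.892]
contact_force: [-0.5, -0.0, -0.5]
opening: 0.0916
```

Run:
```python
from h import *
p=read_camera("wrist"); save(p,"w3.png",(214,44,414,194),4)
for ax in((.5631,-.0869),(.5626,-.0867)):
    for a,b in measure(p=p,axis=ax).items(): print(a,b)
```

```text
bolt_head (0.9, 1412, np.float64(14.5), np.float64(0.032), array([ 0.5623, -0.0872]))
jam_nut (0.67, 575, np.float64(14.5), np.float64(0.0364), array([ 0.5626, -0.0868]))
axis [ 0.5631 -0.0869]
white (109, 'centroid deg', np.float64(189.3), 'axis deg', np.float64(195.5), array([-0.0295, -0.0048]))
bolt_head (0.9, 1412, np.float64(14.5), np.float64(0.032), array([ 0.5623, -0.0872]))
jam_nut (0.67, 575, np.float64(14.5), np.float64(0.0364), array([ 0.5626, -0.0868]))
axis [ 0.5626 -0.0867]
white (109, 'centroid deg', np.float64(190.1), 'axis deg', np.float64(190.4), array([-0.0297, -0.0053]))
```

View pics/w3.png

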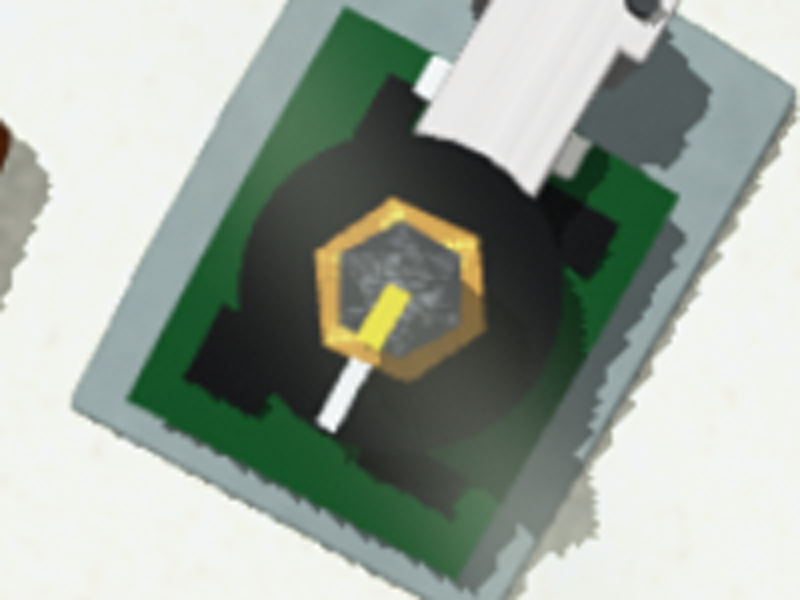

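The picture shows the yellow pointer running from (400,288) to (370,347) in the crop, and the white line continuing it to (328,430), so they look aligned to within about 1°. I'll put a number on that before moving on.

```bash
sed -i 's/B<0.35\*R/B<0.5*R/; s/0.22\*R/0.12*R/' h.py
python3 - <<'E'
from h import *
p=read_camera("wrist")
for ax in((.5631,-.0869),(.5626,-.0867)):
    for a,b in measure(p=p,axis=ax).items(): print(a,b)
s=robot.observe(); print(s["qpos"],s["torque"])
E
```

```text
bolt_head (0.65, 1472, np.float64(13.0), np.float64(0.0325), array([ 0.5627, -0.0868]))
jam_nut (0.78, 569, np.float64(15.0), np.float64(0.0366), array([ 0.5637, -0.0872]))
axis [ 0.5631 -0.0869]
yellow (95, 'centroid deg', np.float64(186.1), 'axis deg', np.float64(189.2), array([-0.0063, -0.0007]))
white (105, 'centroid deg', np.float64(189.3), 'axis deg', np.float64(188.9), array([-0.0301, -0.0049]))
bolt_head (0.65, 1472, np.float64(13.0), np.float64(0.0325), array([ 0.5627, -0.0868]))
jam_nut (0.78, 569, np.float64(15.0), np.float64(0.0366), array([ 0.5637, -0.0872]))
axis [ 0.5626 -0.0867]
yellow (97, 'centroid deg', np.float64(188.0), 'axis deg', np.float64(193.5), array([-0.0062, -0.0009]))
white (107, 'centroid deg', np.float64(189.8), 'axis deg', np.float64(188.9), array([-0.0298, -0.0052]))
[-3.90020480e-01  3.47170100e-01  1.51436690e+00 -5.25677425e-05
  1.28036798e+00  4.99252517e-01] [-0.00605087 -0.00632712 -0.0053729 ]
```

Pointer and mark now agree to about 1°. Next is the nut, whose flats sit at about 13° mod 60. I'll wind the wrist to yaw 133° (2.32 rad) so that one grasp covers the whole run-down.

Emit:
carry_out(translation=[[0,-0.0343,0],[0,-0.034,0],[0,0,0],[0,0,0],[0,0,0],[0,0,0],[0,0,0],[0,0,0],[0,0,0],[0,0,0]], turn=[[0,0,0],[0,0,0],[0,0,-0.14],[0,0,-0.14],[0,0,-0.14],[0,0,-0.14],[0,0,-0.14],[0,0,-0.14],[0,0,-0.14],[0,0,-0.14]], gripper=[-1,-1,-1,-1,-1,-1,-1,-1,-1,-1])

```text
time: 10.3
tool_pos: [0.5652, -0.0852, 0.2275]
tool_rot: [-3.142, 0.0, 0.236]
contact_force: [0.3, 0.4, 0.3]
opening: 0.092
```

Emit:
carry_out(translation=[[0,0,0],[0,0,0],[0,0,0],[0,0,0],[0,0,0],[0,0,0],[0,0,0],[0,0,0],[0,0,0],[0,0,0]], turn=[[0,0,-0.14],[0,0,-0.14],[0,0,-0.14],[0,0,-0.14],[0,0,-0.14],[0,0,-0.14],[0,0,-0.14],[0,0,-0.14],[0,0,-0.14],[0,0,-0.14]], gripper=[-1,-1,-1,-1,-1,-1,-1,-1,-1,-1])

```text
time: 11.3
tool_pos: [0.5652, -0.0852, 0.2275]
tool_rot: [-3.141, -0.0, 1.636]
contact_force: [0.0, -0.7, -0.1]
opening: 0.092
```

Emit:
carry_out(translation=[[0,0,0],[0,0,0],[0,0,0],[0,0,0],[0,0,0]], turn=[[0,0,-0.14],[0,0,-0.14],[0,0,-0.14],[0,0,-0.14],[0,0,-0.13]], gripper=[-1,-1,-1,-1,-1])

```text
time: 11.8
tool_pos: [0.5652, -0.0852, 0.2275]
tool_rot: [-3.141, -0.0, 2.326]
contact_force: [-0.6, -0.5, -0.4]
opening: 0.0914
```

Emit:
carry_out(translation=[[0,0,0]], turn=[[0,0,0]], gripper=[-1])

```text
time: 11.9
tool_pos: [0.5652, -0.0852, 0.2276]
tool_rot: [-3.141, -0.0, 2.321]
contact_force: [0.1, -0.1, -0.5]
opening: 0.0917
```

Emit:
carry_out(translation=[[0.0005,-0.0028,0],[0,0,0.035],[0,0,0.035],[0,0,0.035],[0,0,0.025],[0,0,0.0105],[0,0,0]], turn=[[0,0,0],[0,0,0],[0,0,0],[0,0,0],[0,0,0],[0,0,0],[0,0,0]], gripper=[-1,-1,-1,-1,-1,-1,-1])

```text
time: 12.6
tool_pos: [0.562, -0.0868, 0.0861]
tool_rot: [-3.14, -0.002, 2.318]
contact_force: [1.0, 0.3, 0.7]
opening: 0.0917
```

Emit:
carry_out(translation=[[0,0,0],[0,0,0],[0,0,0],[0,0,0],[0,0,0],[0,0,0],[0,0,0],[0,0,0],[0,0,0],[0,0,0]], turn=[[0,0,0],[0,0,0],[0,0,0],[0,0,0],[0,0,0],[0,0,0],[0,0,0],[0,0,0],[0,0,0],[0,0,0]], gripper=[1,1,1,1,1,1,1,1,1,1], squeeze=20)

```text
time: 13.6
tool_pos: [0.5625, -0.0868, 0.0872]
tool_rot: [-3.141, -0.0, 2.32]
contact_force: [-1.3, 1.6, -0.1]
opening: 0.0357
```

```bash
cat >> h.py <<'E'
def tz(n=6):
    L=[]
    for _ in range(n):
        read_camera("side"); s=robot.observe(); L.append([*s["torque"],*s["contact_force"]])
    L=np.array(L); print("t",s["time"],"tcp",np.round(s["tool_pos"],4),"yaw",round(s["tool_rot"][2],4),"open",round(s["opening"],4),"q6",round(s["qpos"][5],3),"tau6",round(s["joint_efforts"][5],3))
    print("torque",np.round(L.mean(0)[:3],3),"std",np.round(L.std(0)[:3],3),"F",np.round(L.mean(0)[3:],1))
E
python3 -c "
from h import *
tz()"
```

```text
t 13.9 tcp [ 0.5625 -0.0868  0.0872] yaw 2.32 open 0.0359 q6 -2.608 tau6 0.081
torque [0.366 0.09  0.075] std [0.032 0.033 0.015] F [-0.7  1.3  1. ]
```

Gripped on the flats, with the opening at 36 mm. I'll run it down clockwise, following the thread, and read the twist as I go.

Emit:
carry_out(translation=[[0,0,0.00022],[0,0,0.00022],[0,0,0.00022],[0,0,0.00022],[0,0,0.00022],[0,0,0.00022],[0,0,0.00022],[0,0,0.00022],[0,0,0.00022],[0,0,0.00022]], turn=[[0,0,0.14],[0,0,0.14],[0,0,0.14],[0,0,0.14],[0,0,0.14],[0,0,0.14],[0,0,0.14],[0,0,0.14],[0,0,0.14],[0,0,0.14]], gripper=[1,1,1,1,1,1,1,1,1,1], squeeze=25)

```text
time: 14.9
tool_pos: [0.5625, -0.086, 0.0849]
tool_rot: [-3.14, -0.001, 0.914]
contact_force: [-0.1, 5.4, 1.4]
opening: 0.0358
```

```bash
python3 -c "
from h import *
s=robot.observe();print(np.round(s['torque'],3));tz()"
```

```text
[ 0.902 -0.016  0.092]
t 15.2 tcp [ 0.5625 -0.086   0.0849] yaw 0.9208 open 0.0359 q6 -1.209 tau6 -0.148
torque [ 0.858  0.034 -0.105] std [0.052 0.021 0.06 ] F [-0.6  5.4  2. ]
```

Emit:
carry_out(translation=[[0,0,0.00022],[0,0,0.00022]], turn=[[0,0,0.14],[0,0,0.14]], gripper=[1,1])

```text
time: 15.4
tool_pos: [0.5626, -0.0859, 0.0845]
tool_rot: [-3.14, -0.001, 0.636]
contact_force: [0.4, 6.2, 0.9]
opening: 0.0356
```

```bash
python3 -c "
from h import *
s=robot.observe();print(np.round(s['torque'],3));tz()"
```

```text
[ 0.974 -0.129  0.152]
t 15.7 tcp [ 0.5626 -0.0859  0.0845] yaw 0.6408 open 0.0359 q6 -0.929 tau6 -0.148
torque [ 0.936 -0.055 -0.131] std [0.037 0.014 0.046] F [-0.9  5.8  1.5]
```

Emit:
carry_out(translation=[[0,0,0.00022],[0,0,0.00022]], turn=[[0,0,0.14],[0,0,0.14]], gripper=[1,1])

```text
time: 15.9
tool_pos: [0.5628, -0.0858, 0.0841]
tool_rot: [-3.14, -0.001, 0.356]
contact_force: [0.0, 6.5, 1.1]
opening: 0.0359
```

```bash
python3 -c "
from h import *
s=robot.observe();print(np.round(s['torque'],3),s['joint_efforts'][5]);tz(4)"
```

```text
[ 1.015 -0.196  0.142] -1.7987508326768875
t 16.1 tcp [ 0.5628 -0.0858  0.0841] yaw 0.3606 open 0.0356 q6 -0.649 tau6 -0.063
torque [ 0.977 -0.117 -0.129] std [0.016 0.028 0.054] F [0.1 6.  1. ]
```

Emit:
carry_out(translation=[[0,0,0.00022],[0,0,0.00022]], turn=[[0,0,0.14],[0,0,0.14]], gripper=[1,1])

```text
time: 16.3
tool_pos: [0.563, -0.0858, 0.0837]
tool_rot: [-3.14, -0.001, 0.076]
contact_force: [0.4, 6.7, 1.2]
opening: 0.0361
```

```bash
python3 -c "
from h import *
s=robot.observe();print(np.round(s['torque'],3),s['joint_efforts'][5]);tz(4)"
```

```text
[ 0.992 -0.22   0.162] -1.7989271879196167
t 16.5 tcp [ 0.563  -0.0858  0.0836] yaw 0.0806 open 0.0358 q6 -0.369 tau6 -0.063
torque [ 1.018 -0.248 -0.113] std [0.021 0.01  0.059] F [0.7 6.2 1. ]
```

Emit:
carry_out(translation=[[0,0,0.00022],[0,0,0.00022]], turn=[[0,0,0.14],[0,0,0.14]], gripper=[1,1])

```text
time: 16.7
tool_pos: [0.5631, -0.0858, 0.0832]
tool_rot: [-3.14, -0.001, -0.204]
contact_force: [1.1, 5.3, 0.0]
opening: 0.036
```

```bash
python3 -c "
from h import *
s=robot.observe();print(np.round(s['torque'],3),s['joint_efforts'][5]);tz(4)"
```

```text
[ 1.001 -0.322  0.194] -1.7986783012747765
t 16.9 tcp [ 0.5631 -0.0858  0.0832] yaw -0.1994 open 0.0358 q6 -0.089 tau6 -0.063
torque [ 0.988 -0.321 -0.112] std [0.015 0.021 0.047] F [1.2 5.9 0.2]
```

```bash
cat >> h.py <<'E'
def rest():
    s=robot.observe(); L=[s["torque"][2]]; e=[s["joint_efforts"][5]]
    for _ in range(10):
        read_camera("side"); s=robot.observe(); L.append(s["torque"][2]); e.append(s["joint_efforts"][5])
    print("t",round(s["time"],2),"z",round(s["tool_pos"][2],4),"yaw",round(s["tool_rot"][2],4),"Tz move",round(L[0],3),"series",np.round(L[1:],2),"rest",round(np.mean(L[6:]),3),"tau6",np.round(e[-1],3))
E
python3 -c "
from h import *
rest()"
```

```text
t 17.4 z 0.0832 yaw -0.1992 Tz move -0.15 series [-0.17 -0.18 -0.09 -0.15 -0.2  -0.16 -0.09 -0.11 -0.18 -0.14] rest -0.137 tau6 -0.152
```

Emit:
carry_out(translation=[[0,0,0.00022],[0,0,0.00022]], turn=[[0,0,0.14],[0,0,0.14]], gripper=[1,1])

```text
time: 17.6
tool_pos: [0.5633, -0.0859, 0.0828]
tool_rot: [-3.14, -0.001, -0.484]
contact_force: [2.9, 5.8, 0.1]
opening: 0.0355
```

```bash
python3 -c "
from h import *
rest()"
```

```text
t 18.1 z 0.0828 yaw -0.4793 Tz move 0.153 series [-0.03 -0.18 -0.2  -0.09 -0.13 -0.15 -0.11 -0.15 -0.09 -0.11] rest -0.122 tau6 -0.152
```

Emit:
carry_out(translation=[[0,0,0.00022],[0,0,0.00022]], turn=[[0,0,0.14],[0,0,0.14]], gripper=[1,1])

```text
time: 18.3
tool_pos: [0.5634, -0.086, 0.0824]
tool_rot: [-3.14, -0.0, -0.764]
contact_force: [2.6, 6.6, -1.5]
opening: 0.0358
```

```bash
python3 -c "
from h import *
rest()"
```

```text
t 18.8 z 0.0823 yaw -0.7593 Tz move 0.151 series [ 0.06 -0.15 -0.16 -0.14 -0.14 -0.13 -0.16 -0.16 -0.16 -0.15] rest -0.152 tau6 -0.152
```

Emit:
carry_out(translation=[[0,0,0.00022],[0,0,0.00022]], turn=[[0,0,0.14],[0,0,0.14]], gripper=[1,1])

```text
time: 19.0
tool_pos: [0.5636, -0.0861, 0.0819]
tool_rot: [-3.139, -0.0, -1.044]
contact_force: [2.9, 5.8, -0.2]
opening: 0.0359
```

```bash
python3 -c "
from h import *
rest()"
```

```text
t 19.5 z 0.082 yaw -1.0393 Tz move 0.171 series [-0.01 -0.09 -0.08 -0.12 -0.18 -0.12 -0.16 -0.1  -0.19 -0.15] rest -0.145 tau6 -0.15
```

Emit:
carry_out(translation=[[0,0,0.00022],[0,0,0.00022]], turn=[[0,0,0.14],[0,0,0.14]], gripper=[1,1])

```text
time: 19.7
tool_pos: [0.5636, -0.0863, 0.0817]
tool_rot: [-3.139, 0.0, -1.324]
contact_force: [2.3, 4.5, 3.0]
opening: 0.0358
```

```bash
python3 -c "
from h import *
rest()"
```

```text
t 20.2 z 0.0818 yaw -1.3193 Tz move 0.185 series [ 0.01 -0.14 -0.13 -0.18 -0.13 -0.16 -0.14 -0.15 -0.08 -0.16] rest -0.138 tau6 -0.139
```

Twist is starting to shift and z force is appearing, so the nut touched near yaw -1.17. I'll continue without lowering.

Emit:
carry_out(translation=[[0,0,0],[0,0,0]], turn=[[0,0,0.14],[0,0,0.14]], gripper=[1,1])

```text
time: 20.4
tool_pos: [0.5637, -0.0864, 0.0816]
tool_rot: [-3.139, 0.0, -1.604]
contact_force: [2.0, 4.0, -0.4]
opening: 0.0356
```

```bash
python3 -c "
from h import *
rest()"
```

```text
t 20.9 z 0.0817 yaw -1.5966 Tz move 0.254 series [ 0.01 -0.14 -0.02 -0.08 -0.14 -0.12 -0.12 -0.09 -0.11 -0.09] rest -0.106 tau6 -0.102
```

Emit:
carry_out(translation=[[0,0,0],[0,0,0]], turn=[[0,0,0.14],[0,0,0.14]], gripper=[1,1])

```text
time: 21.1
tool_pos: [0.5636, -0.0866, 0.0815]
tool_rot: [-3.14, 0.001, -1.881]
contact_force: [4.8, 2.5, -1.8]
opening: 0.0355
```

```bash
python3 -c "
from h import *
rest()"
```

```text
t 21.6 z 0.0815 yaw -1.8752 Tz move 0.303 series [ 0.03 -0.09 -0.08  0.   -0.01 -0.08 -0.06 -0.02 -0.05 -0.07] rest -0.058 tau6 -0.057
```

Both the resting and the moving twist are rising faster than 0.09 per rad. Before tightening further, I'll check with the wrist camera that the bolt hasn't moved.

Run:
```python
from h import *
p=read_camera("wrist"); save(p,"w4.png",(190,140,450,340),3)
```

View pics/w4.png

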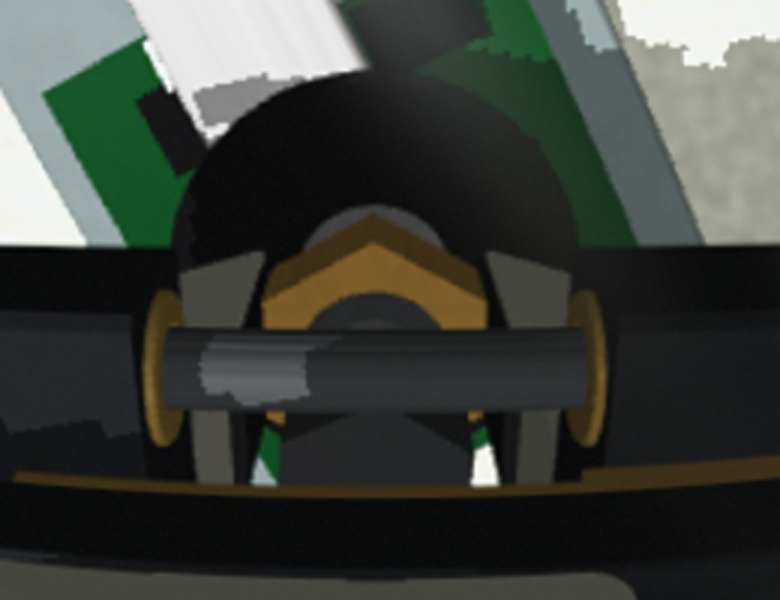

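The view shows the nut held by the jaws and its corner against the boss at about (375,215) in the crop, but the pointer is hidden under the gripper. I'll add small slow turns, which read the twist without speed effects.

Emit:
carry_out(translation=[[0,0,0],[0,0,0]], turn=[[0,0,0.01],[0,0,0.01]], gripper=[1,1])

```text
time: 21.85
tool_pos: [0.5636, -0.0866, 0.0816]
tool_rot: [-3.14, 0.001, -1.895]
contact_force: [3.7, 3.8, -1.5]
opening: 0.0354
```

```bash
python3 -c "
from h import *
rest()"
```

```text
t 22.35 z 0.0815 yaw -1.8947 Tz move 0.257 series [0.16 0.16 0.19 0.1  0.13 0.21 0.16 0.15 0.14 0.17] rest 0.167 tau6 0.163
```

Emit:
carry_out(translation=[[0,0,0],[0,0,0],[0,0,0],[0,0,0]], turn=[[0,0,0.01],[0,0,0.01],[0,0,0.01],[0,0,0.01]], gripper=[1,1,1,1])

```text
time: 22.75
tool_pos: [0.5636, -0.0866, 0.0815]
tool_rot: [-3.14, 0.001, -1.935]
contact_force: [4.2, 4.0, -1.2]
opening: 0.0359
```

```bash
python3 -c "
from h import *
rest()"
```

```text
t 23.25 z 0.0815 yaw -1.9347 Tz move 0.225 series [0.15 0.16 0.15 0.14 0.18 0.15 0.19 0.18 0.18 0.15] rest 0.169 tau6 0.167
```

Emit:
carry_out(translation=[[0,0,0],[0,0,0]], turn=[[0,0,0.01],[0,0,0.01]], gripper=[1,1])

```text
time: 23.45
tool_pos: [0.5636, -0.0867, 0.0815]
tool_rot: [-3.14, 0.001, -1.955]
contact_force: [4.3, 3.9, -1.4]
opening: 0.0356
```

```bash
python3 -c "
from h import *
s=robot.observe();print(s['torque'][2],s['joint_efforts'][5])"
```

```text
0.22552540309565833 0.11440297588706017
```

Emit:
carry_out(translation=[[0,0,0]], turn=[[0,0,0.01]], gripper=[1])

```text
time: 23.55
tool_pos: [0.5636, -0.0867, 0.0815]
tool_rot: [-3.14, 0.001, -1.965]
contact_force: [3.5, 3.8, -1.3]
opening: 0.0362
```

```bash
python3 -c "
from h import *
s=robot.observe();print(s['torque'][2],s['joint_efforts'][5])"
```

```text
0.22903144774677012 0.12303122319281101
```

Emit:
carry_out(translation=[[0,0,0]], turn=[[0,0,0.01]], gripper=[1])

```text
time: 23.65
tool_pos: [0.5636, -0.0867, 0.0815]
tool_rot: [-3.14, 0.001, -1.975]
contact_force: [3.6, 4.5, -1.5]
opening: 0.0359
```

```bash
python3 -c "
from h import *
s=robot.observe();print(s['torque'][2],s['joint_efforts'][5])"
```

```text
0.26758247355181314 0.12385942507535219
```

Emit:
carry_out(translation=[[0,0,0]], turn=[[0,0,0.01]], gripper=[1])

```text
time: 23.75
tool_pos: [0.5636, -0.0867, 0.0815]
tool_rot: [-3.14, 0.001, -1.985]
contact_force: [3.4, 3.7, -2.6]
opening: 0.0359
```

```bash
python3 -c "
from h import *
s=robot.observe();print(s['torque'][2],s['joint_efforts'][5]);rest()"
```

```text
0.25891046360006476 0.12503229081630707
t 24.25 z 0.0815 yaw -1.9846 Tz move 0.259 series [0.18 0.19 0.15 0.16 0.13 0.17 0.18 0.18 0.22 0.18] rest 0.185 tau6 0.175
```

Six slow readings average 0.244 N m, so the shift is about 0.09. The touch-angle estimate gives 0.065–0.09, which also falls in the firm band. I'll add a last 0.05 rad, then release, lift and look.

Emit:
carry_out(translation=[[0,0,0],[0,0,0],[0,0,0],[0,0,0],[0,0,0],[0,0,0],[0,0,0],[0,0,0],[0,0,0],[0,0,0]], turn=[[0,0,0.01],[0,0,0.01],[0,0,0.01],[0,0,0.01],[0,0,0.01],[0,0,0],[0,0,0],[0,0,0],[0,0,0],[0,0,0]], gripper=[1,1,1,1,1,1,-1,-1,-1,-1])

```text
time: 25.25
tool_pos: [0.5626, -0.0872, 0.0815]
tool_rot: [-3.142, -0.0, -2.039]
contact_force: [-1.2, -1.6, -0.6]
opening: 0.0634
```

Emit:
carry_out(translation=[[0,0,0],[0,0,-0.02],[0,0,-0.035],[0,0,-0.035],[0,0,-0.035],[0,0,-0.02],[0,0.033,0],[0,0.033,0],[0,0,0]], turn=[[0,0,0],[0,0,0],[0,0,0],[0,0,0],[0,0,0],[0,0,0],[0,0,0],[0,0,0],[0,0,0]], gripper=[-1,-1,-1,-1,-1,-1,-1,-1,-1])

```text
time: 26.15
tool_pos: [0.5007, -0.0555, 0.2267]
tool_rot: [3.139, -0.0, -2.039]
contact_force: [-0.5, 0.3, 0.6]
opening: 0.092
```

Run:
```python
from h import *
p=read_camera("wrist"); save(p,"w5.png",(214,44,414,194),4)
for ax in((.5631,-.0869),(.5626,-.0867)):
    for a,b in measure(p=p,axis=ax).items(): print(a,b)
print(robot.observe()["tool_rot"])
```

```text
bolt_head (0.62, 1393, np.float64(3.5), np.float64(0.0316), array([ 0.562 , -0.0867]))
jam_nut (0.72, 447, np.float64(3.0), np.float64(0.0345), array([ 0.5617, -0.0877]))
axis [ 0.5631 -0.0869]
yellow (94, 'centroid deg', np.float64(187.2), 'axis deg', np.float64(186.9), array([-0.0067, -0.0008]))
white (102, 'centroid deg', np.float64(189.3), 'axis deg', np.float64(190.2), array([-0.0305, -0.005 ]))
bolt_head (0.62, 1393, np.float64(3.5), np.float64(0.0316), array([ 0.562 , -0.0867]))
jam_nut (0.72, 447, np.float64(3.0), np.float64(0.0345), array([ 0.5617, -0.0877]))
axis [ 0.5626 -0.0867]
yellow (100, 'centroid deg', np.float64(189.5), 'axis deg', np.float64(187.0), array([-0.0065, -0.0011]))
white (105, 'centroid deg', np.float64(189.8), 'axis deg', np.float64(190.0), array([-0.0303, -0.0052]))
[-3.14088738e+00 -1.35767697e-05 -2.04012306e+00]
```

View pics/w5.png

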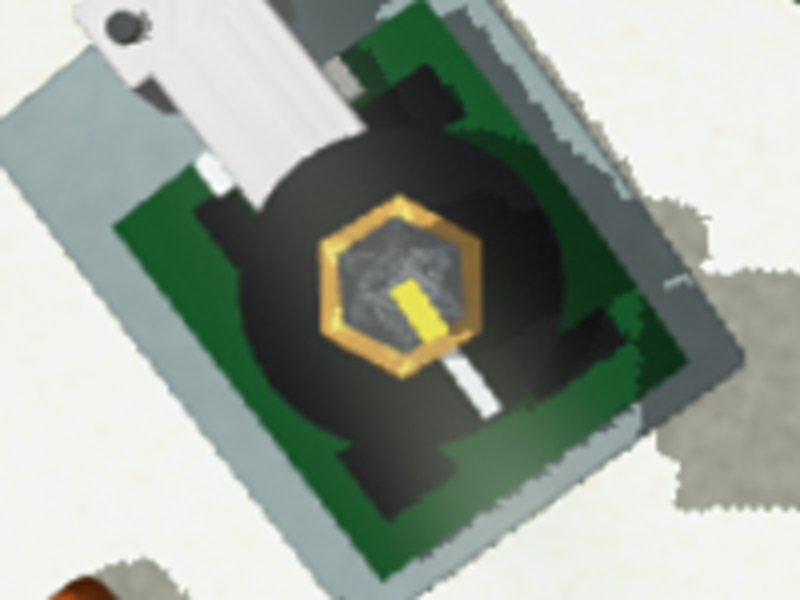

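The yellow pointer still lines up with the white mark; in the crop it runs from (402,285) to (437,338) and the white line continues to (492,414). The nut's flats are at 3°, where the jaws left them. The gripper is clear of everything, so I'm handing in.

```bash
python3 -c "
from h import *
print(robot.hand_in())"
```

```text
the job is handed in; nothing more can be done
None
```

I turned the set bolt clockwise about 64° onto the white mark, then ran the brass jam nut down onto the boss and snugged it up. I handed in at about 26 s, with the gripper open and clear of everything.

- **Pointer:** in the last picture the pointer reads 187–189.5° and the mark 189.3–190°, so they agree to within about 1–2°. The bolt was not dragged clockwise during tightening. The line fitted along the pointer alone differs from the mark by about 3°, but that measure is noisy.
- **Nut:** it touched the boss after about 3.4 rad. I turned it roughly 0.75–1.0 rad further, and its flats stayed where the jaws left them after release.
- **Tightness:** slow-turn torque was about 0.245 N m, which puts the shift at about 0.09, in the middle of the 0.06–0.12 range. The touch angle gives 0.07–0.09.
- **Disagreement:** between steps the torque rose faster than the stated 0.09 per rad. Two readings taken during faster turning, 0.25 and 0.30 N m, were higher than the slow ones, so the exact tightness is less certain than the figures suggest.

I never moved near the multimeter, tea tin or spare board at their height, but I did not check them separately at the end.

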